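# Dispose of a used vial through the sprung flap of the waste box

## Task

A used sample vial lies on the loading ledge of the spent-vial waste box. Keep the spring-closed flap held open with one fingertip on its thumb lever while the other fingertip pushes the vial along the ledge and under the flap until it drops into the box, then let go and move away so that the flap shuts. Only push the vial, never pick it up, and leave the vial rack, the solvent bottle and the standing headspace vial where they are.

Things in the scene. Friction and masses are not known exactly. Their poses are not given: they have to be found in the camera images.
- waste_box: White steel spent-vial waste box, fixed to the bench, 180 x 150 x 100 mm (its x, y, z). Origin: centre of its underside; +x runs from the loading ledge to the hinge and lever, z up. The ledge is at the -x end. Hollow under the mouth down to z = 6. Behind the hinge its top is low, z = 72 mm; on it a round vent filter 34 mm wide, 24 high at x 66, y 50.
- ledge (a point): Centre of the level steel loading ledge, on its top face: box x -44, y 0, z 100 mm. The ledge is a trough from box x -85 (lip 5 mm high) to the mouth at x -2, between side rails at y +-29 mm (inner faces), 8 mm high; from x -6 to 34 the rails rise to cheeks 22 mm high beside the flap.
- mouth (a point): Centre of the mouth, a hole level with the ledge: box x 10.5, y 0, z 100 mm; it spans 25 mm in x (-2 to 23) and 56 in y, hidden under the shut flap. A vial whose middle passes box x = -2 mm under the raised flap drops in.
- flap_hinge (a point): Middle of the flap's hinge axis, fixed on the box at x 25, y 0, z 112 mm; the axis runs along the box's y, the barrel (with its spring) is 12 mm thick. Just behind it a riser of the box ends at x 28, z 104 mm; beyond that there is nothing under the lever down to z = 72.
- flap (a joint): Flap angle, rad: 0 shut, stop 1.45. Steel hood in front of the hinge, 31 mm long, 55 wide, level when shut at z 112, its front skirt (outer face box x -6) reaching down to 1 mm over the ledge. Skirt edge over ledge: 16 mm at 0.5, 25 at 0.8, 31 at 1.05 rad; a vial passes from about 0.6. Spring 0.05 N m at 0, 0.10 at 1 rad; snaps shut when let go.
- lever_pad (a point): Middle of the black rubber pad on top of the thumb lever, a plate 44 mm long, 32 wide, 3 thick, rising behind the hinge, one piece with the flap. Shut: lever 35 degrees above level, pad 22 mm behind the hinge axis and 18 above it. Pressed down with 2 to 6 N it raises the flap; level at 0.61 rad, the pad at ledge height at 1.1.
- vial: The used vial: amber glass, paper label, black cap, a plain cylinder 15 mm in diameter, 45 long, 12 to 18 g. Origin at its middle, axis along its own y. It lies across the ledge, axis nearly along the box's y, middle at box z 107.5, its side 4 to 29 mm from the flap's skirt. Pushed, it rolls, and stops soon after.
- vial_rack: White vial rack holding nine capped amber vials, 100 x 70 mm, 57 high, loose on the bench on the box's +y side; origin at the centre of its underside. Leave alone.
- solvent_bottle: Amber solvent bottle, white cap, 60 mm in diameter, 130 high, loose on the bench on the box's -y side; origin at the centre of its underside. Leave alone.
- headspace_vial: Clear glass headspace vial, aluminium cap, 23 mm in diameter, 75 high, standing loose on the bench before the ledge end of the box; origin at the centre of its underside. Leave alone.

How it is judged (in metres and radians):
On the way, in this order (a step that is already met when the one before it is completed fails the run):
1. the flap is held open while the vial is still on the ledge (value of joint flap above 0.5 rad and x of vial in the frame of waste_box below -0.003 m and z of vial in the frame of waste_box above 0.1 m), for 0.1 s.
2. the vial drops into the mouth under the open flap (value of joint flap above 0.2 rad and x of vial in the frame of waste_box above -0.006 m and z of vial in the frame of waste_box below 0.095 m).
At the end, for the whole second after the job is handed in: The vial lies at rest inside the waste box (below the ledge by at least 40 mm) and the flap is shut (under 0.05 rad) (z of vial in the frame of waste_box between 0 and 0.06 m and x of vial in the frame of waste_box between -0.09 and 0.09 m and y of vial in the frame of waste_box between -0.075 and 0.075 m and value of joint flap below 0.05 rad and linear speed of vial below 0.05 m/s); the robot touches nothing.
It fails at once if the vial is lifted (its middle more than 20 mm above where it rolls on the ledge) (z of vial in the frame of waste_box above 0.1275 m).
It fails at once if the vial rack is moved by more than 20 mm (distance of vial_rack from where it was at the start of the episode above 0.02 m).
It fails at once if the solvent bottle is moved by more than 20 mm or tipped (distance of solvent_bottle from where it was at the start of the episode above 0.02 m or angle between solvent_bottle's own z axis and vertical above 0.4 rad).
It fails at once if the headspace vial is moved by more than 20 mm or tipped (distance of headspace_vial from where it was at the start of the episode above 0.02 m or angle between headspace_vial's own z axis and vertical above 0.4 rad).
It also fails if it takes over 54 s, if anything falls off the work surface, if the arm or the gripper's body presses on something with over 40 N, if the wrist force passes 120 N, or if a joint passes its speed limit or range.

## Robot

A 6-joint arm with a two-finger parallel gripper is mounted at the origin on the work surface. World frame = base frame: x ahead of the robot, y to its left, z up, the work surface at z = 0. Lengths are in mm, angles in rad, forces in N, time in s.
With the tool pointing down it reaches from about 350 to 875 mm from the base axis. Payload 4.2 kg.
Tool frame: the origin (TCP) lies midway between the tips of the shut fingers; the grasp point (between the pads) lies 19 mm behind it; z points along the fingers, y is the line along which they close (so a half turn about z gives the same grasp; the last joint's range is limited). The gripper opens to 85 mm and grips with 20 to 120 N. Pads are 22 mm wide; open, the fingers measure 114 mm over their backs; the gripper's body (76 mm by 85 mm) begins 54 mm behind the grasp point. The pads swing forward as they close: fully open they stand 13 mm farther back than shut.
Start: joints at [-0.864, 0.385, 0.008, 0, -1.194, -0.259], TCP at [270.626, -563.348, 231.312] pointing down, gripper open.
Joint ranges: [-3.14, 3.14], [-1.21, 2.06], [-1.07, 1.41], [-3.16, 2.05], [-2.99, -0.16], [-3.1, 3.1]. Speed limits (rad/s): [2.79, 2.79, 3.14, 3.14, 3.14, 3.14].

## Interface

Orientations are given as a unit quaternion [x, y, z, w].
In Python, from bench import read_state, get_image, job_done gives the robot as it stands.
- The arm moves only by the shell command python3 -m jog 'ROWS'. ROWS is JSON, a list of rows, each a list of 3 entries, a list of its own where there are three numbers: the shift along the world's x, y, z scaled (see below), then the turn, a rotation vector about the world's x, y, z scaled (see below), then the gripper's target within -1 to 1 (shut at 1, half-way at 0, fully open at -1). In form: [[[x, y, z], [wx, wy, wz], claw], ...]. A call has 1 to 20 rows; each row is the pose to reach, as a shift and turn from the pose commanded when the call began; what a row does not reach only later rows make up. The controller multiplies each number of a shift by 10 cm and each number of a turn by 120 degrees. A row lasts 1/10 s, in which the tool goes at most 50 mm and 8.59 degrees, less where a joint would pass 70% of its speed; a pose out of reach is approached as far as the arm can. A call with a number of a shift or a turn outside -1 to 1 is refused whole. A call with a gripper value outside its range is refused whole. The fingers move at their own pace and stop on an object; the grip force is fixed at half the most. Time passes only in rows, so rows that repeat a pose let the fingers close. It gives the time, the measured TCP pose, the force, the opening and the grip force at its end, in the units of the state.
- read_state(): the state, without advancing time (a new reading comes with each control period).
- get_image(name): name is "side" or "top" or "wrist"; returns a dict with "frame" (480x640x3 uint8, red, green, blue), "range_z" (480x640 float32, mm along the optical axis (not along the pixel's ray), 0 where there is no reading), "fx", "fy", "cx", "cy" (pixels), "distortion" ([k1, k2, p1, p2, k3] as OpenCV has them; the pictures are not rectified), "R" (3x3) and "t" (3): a world point X has camera coordinates R X + t. Camera axes: x right, y down, z forward; pixel columns grow to the right and rows downward; lengths in mm; the calibration is good to about 2 mm. A picture is of the moment at which its call begins.
- job_done(): hands the job in; it is judged then, once.
The state is a dict: "clock": time; "joints": joint angles; "joint_vel": joint speeds; "joint_efforts": joint torques, N m; "position": TCP position; "ee_rot": TCP orientation; "contact_force": force on the tool from outside, world axes, zero at the start; "wrist_torque": the same for the moment, N m; "gripper_width": finger opening in mm; "grasp_force": force on a finger pad.
Only numpy, scipy, OpenCV 4.12 (cv2) and the standard library are available. Lean on these libraries where they do the work, as an engineer would, in place of code of your own. Each camera call takes 0.05 s, during which the arm holds its last target. There are 200 camera calls.

## Working session

There is one attempt and no reset: what is moved stays moved. The work goes in short steps, Python scripts to look and compute and a shell command to move; the robot and the scene stay as the last step left them, time stands still between calls to the robot, and variables do not carry over. Pictures are saved under pics/ and viewed, at most 10 in all, crops included, and the job is handed in when it is done.

```bash
mkdir -p pics
cat > h.py <<'E'
import numpy as np,cv2
from bench import *
def shot(n):
    im=get_image(n); cv2.imwrite
    return im
def pt(im,u,v):
    K=np.array([[im['fx'],0,im['cx']],[0,im['fy'],im['cy']],[0,0,1]])
    p=cv2.undistortPoints(np.array([[[u,v]]],float),K,np.array(im['distortion'],float))[0,0]
    return p
def ray(im,u,v):
    R=np.array(im['R']);t=np.array(im['t']);p=pt(im,u,v)
    return -R.T@t, R.T@np.array([p[0],p[1],1])
def onz(im,u,v,z):
    c,d=ray(im,u,v); return c+d*(z-c[2])/d[2]
def dep(im,u,v):
    c,d=ray(im,u,v); w=im['range_z'][int(v)-1:int(v)+2,int(u)-1:int(u)+2]; w=w[w>0]
    return c+d*np.median(w) if len(w) else None
def save(im,f): cv2.imwrite(f,im['frame'][:,:,::-1])
E
python3 - <<'E'
from h import *
import pickle
print(read_state())
for n in('top','side'):
    im=get_image(n); save(im,f'pics/{n}0.png'); pickle.dump(im,open(n+'0.pkl','wb')); print(n,np.array(im['R']).round(3).tolist(),im['t'])
E
```

```text
{'clock': 0.0, 'joints': array([-8.64417301e-01,  3.85549743e-01,  6.65671866e-03, -4.91515870e-04,
       -1.19396838e+00, -2.58616400e-01]), 'joint_vel': array([-0.00086686,  0.00032949, -0.00098529,  0.00054531, -0.00059079,
        0.00044687]), 'joint_efforts': array([-3.28296255e-04, -3.92293954e+01,  1.88409698e+01,  4.18645307e+00,
       -4.55265123e-03, -9.74101397e-06]), 'position': array([ 270.3802996 , -562.86573729,  230.2388743 ]), 'ee_rot': array([-2.21927203e-01,  9.75062664e-01,  1.02064838e-03, -2.76746402e-04]), 'contact_force': array([ 0.29264843, -0.02960766, -0.13526248]), 'wrist_torque': array([-0.04118728,  0.04247082,  0.04016008]), 'grasp_force': 0.0, 'gripper_width': 85.02717858110847}
top [[0.015, -0.999, 0.043], [-0.991, -0.021, -0.136], [0.136, -0.041, -0.99]] [ 45.40625881 566.3446908  828.97731485]
side [[-0.761, -0.648, 0.015], [-0.449, 0.511, -0.733], [0.468, -0.565, -0.68]] [473.40613709 297.40987446 550.59351607]
```

View pics/top0.png

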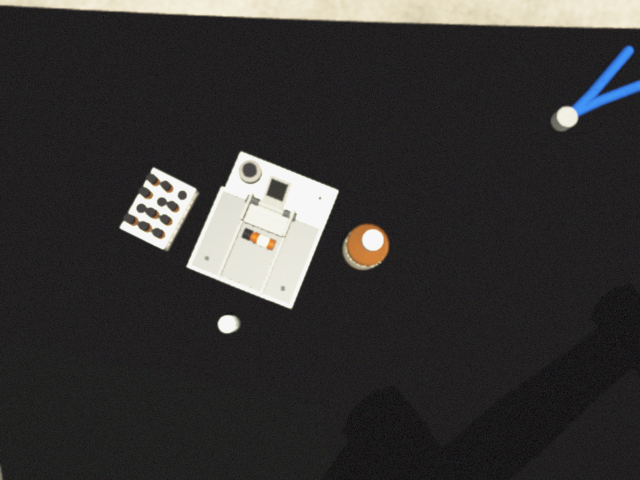

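View pics/side0.png

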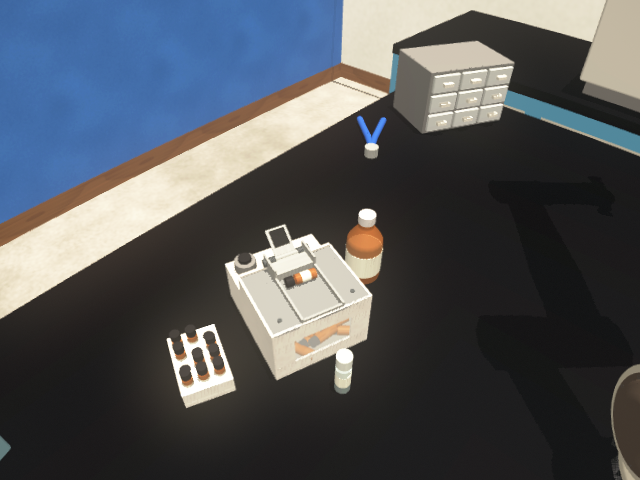

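Top view: the box is turned about -20°, with front corners at (188,267) and (291,307), the vial near (258,239) and the black pad near (278,190). The rack is on the left, the bottle at (366,246) and the headspace vial at (228,324). The side view agrees.

Run:
```python
from h import *
import pickle
im=pickle.load(open('top0.pkl','rb'))
f=im['frame'];hsv=cv2.cvtColor(f,cv2.COLOR_RGB2HSV)
roi=np.zeros(f.shape[:2],np.uint8); cv2.rectangle(roi,(186,148),(341,310),255,-1)
A=onz(im,188,267,100);B=onz(im,291,307,100);C=onz(im,338,190,72);D=onz(im,240,152,72)
print('corners',A.round(),B.round(),C.round(),D.round())
ex=(C+D)/2-(A+B)/2; ex[2]=0; print('yaw long',np.degrees(np.arctan2(ex[1],ex[0])),np.linalg.norm(ex))
ey=A-B; print('yaw short',np.degrees(np.arctan2(-ey[0],ey[1])),np.linalg.norm(ey))
yaw=np.arctan2(ex[1]/np.linalg.norm(ex)-ey[0]/np.linalg.norm(ey),ex[0]/np.linalg.norm(ex)+ey[1]/np.linalg.norm(ey))
o=(A+B+C+D)/4; o[2]=0
print('box',o.round(1),np.degrees(yaw))
c,s=np.cos(yaw),np.sin(yaw)
tob=lambda p:(c*(p[0]-o[0])+s*(p[1]-o[1]),-s*(p[0]-o[0])+c*(p[1]-o[1]),p[2])
# vial: orange
m=cv2.inRange(hsv,(5,120,80),(25,255,255));m[:,:235]=0;m[:,285:]=0;m[:220]=0;m[260:]=0
ys,xs=np.nonzero(m);print('amber',xs.min(),xs.max(),ys.min(),ys.max())
for n,u,v,z in(('amber mid',xs.mean(),ys.mean(),108),('vial L',243,233,108),('vial R',275,244,108),('pad',278,190,130),('railL front',222,278,108)):
    print(n,np.round(tob(onz(im,u,v,z)),1))
cv2.imwrite('pics/crop.png',cv2.resize(f[145:315,180:345,::-1],None,fx=3.5,fy=3.5,interpolation=cv2.INTER_CUBIC))
np.save('box.npy',[o[0],o[1],yaw])
```

```text
corners [510. 234. 100.] [459.  95. 100.] [627.  31.  72.] [679. 173.  72.]
yaw long -20.351710276867447 179.2789057001566
yaw short -20.239154888098522 148.12355791756542
box [568.9 133.1   0. ] -20.295432582482984
amber 249 274 232 249
amber mid [-21.   -3.7 108. ]
vial L [-21.   22.4 108. ]
vial R [-19.2 -23.1 108. ]
pad [ 47.   -1.7 130. ]
railL front [-87.1  25.3 108. ]
```

View pics/crop.png

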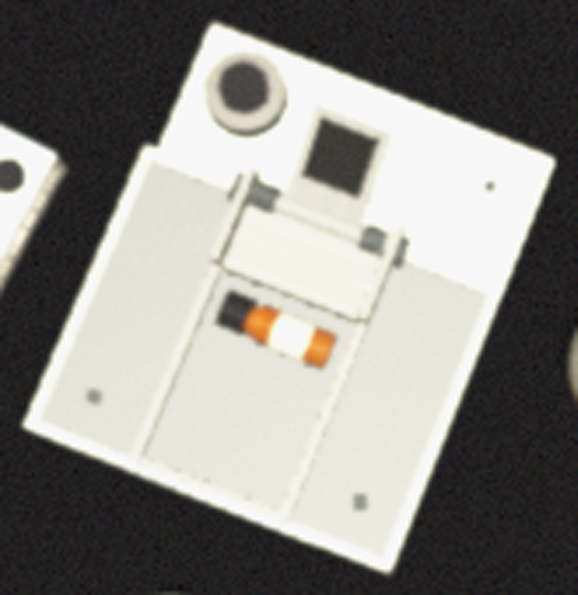

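The box is at (569,133), yaw -20.3°. The vial sits at box x≈-20, y≈0. I'll move over there in chunks, turning +44° and setting the opening.

```bash
python3 -m jog '[[[0.22,0.5,0],[0,0,0.07],-0.9],[[0.43,1,0],[0,0,0.14],-0.9],[[0.43,1,0],[0,0,0.14],-0.9]]'
python3 -m jog '[[[0.22,0.5,0],[0,0,0.07],-0.9],[[0.43,1,0],[0,0,0.14],-0.9],[[0.43,1,0],[0,0,0.14],-0.9]]'
python3 -m jog '[[[0.22,0.5,0],[0,0,0.045],-0.9],[[0.43,1,0],[0,0,0.087],-0.9],[[0.43,1,0],[0,0,0.087],-0.9]]'
python3 -m jog '[[[0.22,0.5,0],[0,0,0],-0.9],[[0.43,1,0],[0,0,0],-0.9],[[0.43,1,0],[0,0,0],-0.9]]'
python3 -m jog '[[[0.22,0.5,0],[0,0,0],-0.9],[[0.43,1,0],[0,0,0],-0.9],[[0.43,1,0],[0,0,0],-0.9]]'
python3 -m jog '[[[0.22,0.5,0],[0,0,0],-0.9],[[0.43,1,0],[0,0,0],-0.9],[[0.43,1,0],[0,0,0],-0.9],[[0.43,1,0],[0,0,0],-0.9]]'
cat >> h.py <<'E'
def where():
    from scipy.spatial.transform import Rotation as Ro
    s=read_state(); ox,oy,yaw=np.load('box.npy'); c,si=np.cos(yaw),np.sin(yaw); p=s['position']; d=p[:2]-[ox,oy]
    R=Ro.from_quat(s['ee_rot']).as_matrix(); w=s['gripper_width']; h=w/2
    back=57.1*(.9947-np.sqrt(1-(-.103+h/57.1)**2))
    b=[c*d[0]+si*d[1],-si*d[0]+c*d[1]]
    print('t',s['clock'],'pos',p.round(1),'box',np.round(b,1),'w',round(w,1),'front/rear faces',round(b[0]-h,1),round(b[0]+h,1),'tip z',round(p[2]+back,1),'tool y deg',np.degrees(np.arctan2(R[1,1],R[0,1])).round(2),'zaxis',R[:,2].round(3),'F',s['contact_force'].round(1))
E
python3 -c "from h import *; where()"
```

```text
clock: 0.4
position: [314.3, -459.8, 231.0]
ee_rot: [-0.365, 0.931, 0.001, 0.0]
contact_force: [0.8, -1.3, 0.6]
gripper_width: 81.3
grasp_force: 0.0
clock: 0.7
position: [357.5, -360.2, 231.3]
ee_rot: [-0.497, 0.868, 0.0, 0.0]
contact_force: [0.9, -1.3, -0.3]
gripper_width: 81.1
grasp_force: 0.0
clock: 1.0
position: [400.8, -260.7, 231.4]
ee_rot: [-0.573, 0.819, 0.0, 0.0]
contact_force: [0.0, -0.4, 0.7]
gripper_width: 81.1
grasp_force: 0.0
clock: 1.3
position: [444.1, -161.0, 231.3]
ee_rot: [-0.572, 0.82, -0.0, 0.0]
contact_force: [-0.2, -0.3, 0.1]
gripper_width: 81.0
grasp_force: 0.0
clock: 1.6
position: [487.4, -61.2, 231.1]
ee_rot: [-0.572, 0.82, -0.0, 0.0]
contact_force: [-0.3, -0.3, 0.3]
gripper_width: 81.2
grasp_force: 0.0
clock: 2.0
position: [529.1, 36.8, 230.6]
ee_rot: [-0.571, 0.821, 0.0, -0.001]
contact_force: [0.1, -0.4, -0.7]
gripper_width: 81.2
grasp_force: 0.0
t 2.0 pos [529.1  36.8 230.6] box [  -3.9 -104.1] w 81.2 front/rear faces -44.5 36.7 tip z 242.1 tool y deg 159.71 zaxis [-0.001 -0.001 -1.   ] F [ 0.1 -0.4 -0.7]
```

```bash
python3 -m jog '[[[0.22,0.47,0],[0,0,0],-0.83],[[0.45,0.94,0],[0,0,0],-0.83],[[0.45,0.94,-0.4],[0,0,0],-0.83],[[0.45,0.94,-0.4],[0,0,0],-0.83],[[0.45,0.94,-0.4],[0,0,0],-0.83]]'
python3 - <<'E'
from h import *
where()
for n in('side','wrist'):
    im=get_image(n); save(im,f'pics/{n}1.png')
    f=im['frame']
    if n=='side': cv2.imwrite('pics/side1c.png',cv2.resize(f[160:390,180:430,::-1],None,fx=2.5,fy=2.5))
E
```

```text
clock: 2.5
position: [573.1, 128.4, 191.0]
ee_rot: [-0.571, 0.821, -0.0, -0.002]
contact_force: [0.2, -0.4, 1.0]
gripper_width: 77.8
grasp_force: 0.0
t 2.5 pos [573.1 128.4 191. ] box [ 5.6 -2.9] w 77.8 front/rear faces -33.3 44.6 tip z 201.3 tool y deg 159.59 zaxis [-0.002 -0.002 -1.   ] F [ 0.2 -0.4  1. ]
```

View pics/side1c.png

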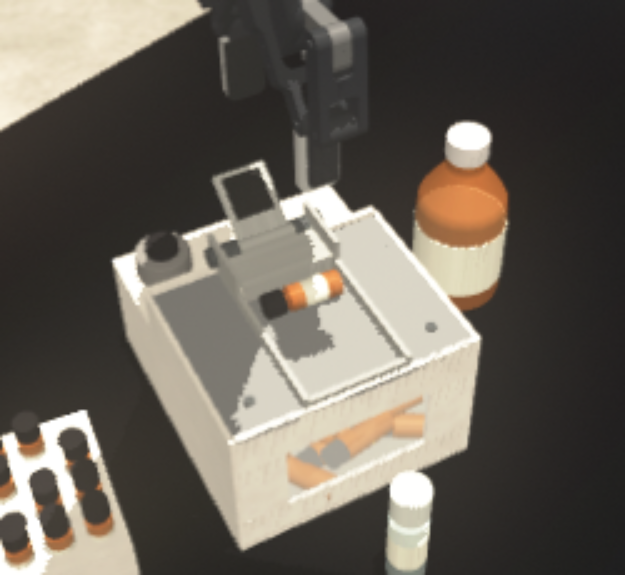

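View pics/wrist1.png

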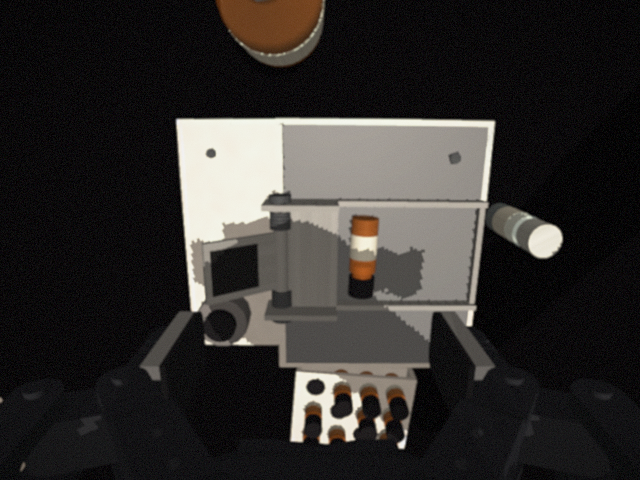

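Wrist view: the rails are level in the picture, so the yaw is right. The vial is at (363,257), the pad at (235,270), the barrel at x≈281, and the fingertips are at about (200,315) and (432,315). I'll check these in the box frame.

Run:
```python
from h import *
where()
im=get_image('wrist'); o=np.load('box.npy');c,s=np.cos(o[2]),np.sin(o[2])
for n,u,v,z in(('vial',363,257,108),('vial top',365,217,108),('vial bot',361,296,108),('pad',235,270,130),('barrel N',281,205,118),('barrel F',283,300,118),('railN lip',486,205,108),('railF lip',474,307,108),('tip front',432,314,201),('tip rear',200,314,201),('boxcorner',493,122,100),('corner2',178,120,72)):
    p=onz(im,u,v,z)[:2]-o[:2]; print(n,np.round([c*p[0]+s*p[1],-s*p[0]+c*p[1]],1))
```

```text
t 2.6 pos [574.2 129.1 193.2] box [ 6.4 -1.9] w 77.6 front/rear faces -32.4 45.2 tip z 203.3 tool y deg 159.6 zaxis [ 0.002  0.    -1.   ] F [0.4 0.4 0.1]
vial [-18.8  -0.9]
vial top [-19.2 -23.9]
vial bot [-18.3  22.8]
pad [49.2 -1.1]
barrel N [ 25.7 -32.6]
barrel F [26.  20.8]
railN lip [-85.6 -30.6]
railF lip [-85.1  30.1]
tip front [-33.1  -9.8]
tip rear [ 47.8 -10. ]
boxcorner [-88.1 -74.7]
corner2 [ 90.6 -76.1]
```

```bash
python3 -m jog '[[[0.01,0.02,-0.3],[0,0,0],-0.83],[[0.01,0.02,-0.55],[0,0,0],-0.83],[[0.01,0.02,-0.65],[0,0,0],-0.83],[[0.01,0.02,-0.72],[0,0,0],-0.83],[[0.01,0.02,-0.79],[0,0,0],-0.83],[[0.01,0.02,-0.85],[0,0,0],-0.83],[[0.01,0.02,-0.85],[0,0,0],-0.83],[[0.01,0.02,-0.85],[0,0,0],-0.83]]'
python3 - <<'E'
from h import *
where()
a=get_image('side')['frame'][180:360,200:400,::-1]; cv2.imwrite('pics/c2.png',cv2.resize(a,None,fx=3.2,fy=3.2))
E
```

```text
clock: 3.45
position: [575.7, 133.0, 107.4]
ee_rot: [-0.572, 0.821, -0.0, 0.001]
contact_force: [1.6, 0.0, 3.2]
gripper_width: 78.2
grasp_force: 1.4
t 3.45 pos [575.7 133.  107.4] box [6.4 2.3] w 78.2 front/rear faces -32.7 45.6 tip z 117.7 tool y deg 159.72 zaxis [ 0.003  0.001 -1.   ] F [1.6 0.  3.2]
```

View pics/c2.png

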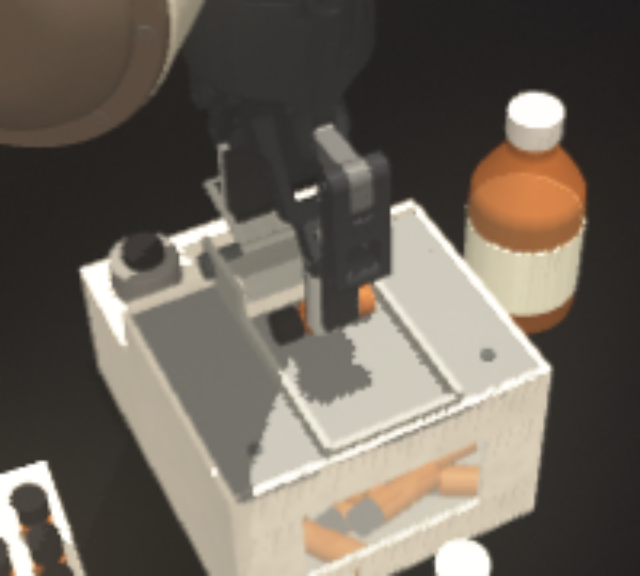

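The lever is being pressed, the flap is partly up, and the front finger is behind the vial. I'll go down the rest of the way.

```bash
python3 -m jog '[[[0,-0.01,-0.05],[0,0,0],-0.83],[[0,-0.01,-0.09],[0,0,0],-0.83],[[0,-0.01,-0.125],[0,0,0],-0.83],[[0,-0.01,-0.125],[0,0,0],-0.83],[[0,-0.01,-0.125],[0,0,0],-0.83],[[0,-0.01,-0.125],[0,0,0],-0.83]]'
python3 - <<'E'
from h import *
where()
a=get_image('side')['frame'][180:360,200:400,::-1]; cv2.imwrite('pics/c3.png',cv2.resize(a,None,fx=3.2,fy=3.2))
E
```

```text
clock: 4.1
position: [575.2, 132.2, 94.2]
ee_rot: [-0.572, 0.82, -0.0, 0.001]
contact_force: [3.2, 3.5, 4.4]
gripper_width: 78.3
grasp_force: 2.4
t 4.1 pos [575.2 132.2  94.2] box [6.2 1.4] w 78.3 front/rear faces -32.9 45.4 tip z 104.6 tool y deg 159.73 zaxis [ 0.001  0.001 -1.   ] F [3.2 3.5 4.4]
```

View pics/c3.png

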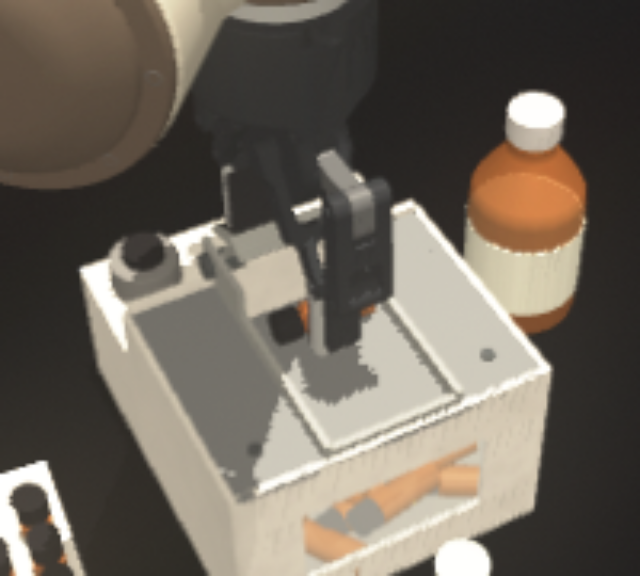

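The flap stands at about 1 rad with the vial still on the ledge. Now I'll close the fingers, shifting so the lever finger stays put, and raise the tool to offset the forward swing.

```bash
python3 -m jog '[[[0.016,-0.006,0.012],[0,0,0],-0.755],[[0.032,-0.012,0.023],[0,0,0],-0.68],[[0.048,-0.018,0.032],[0,0,0],-0.6],[[0.064,-0.023,0.041],[0,0,0],-0.525],[[0.08,-0.029,0.049],[0,0,0],-0.45],[[0.096,-0.035,0.057],[0,0,0],-0.37],[[0.112,-0.041,0.064],[0,0,0],-0.295],[[0.127,-0.047,0.07],[0,0,0],-0.22],[[0.127,-0.047,0.07],[0,0,0],-0.22],[[0.127,-0.047,0.07],[0,0,0],-0.22],[[0.127,-0.047,0.07],[0,0,0],-0.22]]'
python3 - <<'E'
from h import *
where()
a=get_image('side')['frame'][180:360,200:400,::-1]; cv2.imwrite('pics/c4.png',cv2.resize(a,None,fx=3.2,fy=3.2))
E
```

```text
clock: 5.25
position: [586.8, 126.6, 100.6]
ee_rot: [-0.571, 0.821, 0.0, -0.001]
contact_force: [1.3, -0.1, 4.4]
gripper_width: 52.1
grasp_force: 2.4
t 5.25 pos [586.8 126.6 100.6] box [19.1  0.2] w 52.1 front/rear faces -6.9 45.2 tip z 104.0 tool y deg 159.68 zaxis [-0.001 -0.001 -1.   ] F [ 1.3 -0.1  4.4]
```

View pics/c4.png

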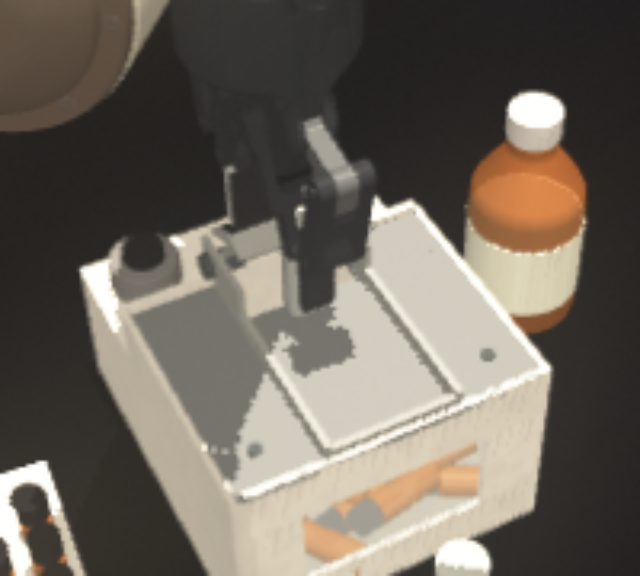

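The vial is no longer on the ledge. I'll reverse to clear the skirt's swing, then rise.

```bash
python3 -m jog '[[[-0.016,0.006,-0.005],[0,0,0],-0.3],[[-0.032,0.012,-0.012],[0,0,0],-0.37],[[-0.064,0.023,-0.025],[0,0,0],-0.525],[[-0.096,0.035,-0.045],[0,0,0],-0.68],[[-0.127,0.047,-0.06],[0,0,0],-0.83],[[-0.127,0.047,-0.06],[0,0,0],-0.83],[[-0.127,0.047,-0.06],[0,0,0],-0.83],[[-0.127,0.047,0.1],[0,0,0],-0.83],[[-0.127,0.047,0.3],[0,0,0],-0.83],[[-0.127,0.047,0.6],[0,0,0],-0.83],[[-0.127,0.047,1],[0,0,0],-0.83],[[-0.127,0.047,1],[0,0,0],-0.83],[[-0.127,0.047,1],[0,0,0],-0.83]]'
python3 -m jog '[[[0,-0.4,0.2],[0,0,0],-0.83],[[0,-0.8,0.3],[0,0,0],-0.83],[[0,-1,0.3],[0,0,0],-0.83],[[0,-1,0.3],[0,0,0],-0.83],[[0,-1,0.3],[0,0,0],-0.83],[[0,-1,0.3],[0,0,0],-0.83]]'
python3 - <<'E'
from h import *
where()
a=get_image('side')['frame'][160:400,160:420,::-1]; cv2.imwrite('pics/c5.png',cv2.resize(a,None,fx=2.5,fy=2.5))
E
```

```text
clock: 6.6
position: [573.2, 131.7, 200.2]
ee_rot: [-0.571, 0.821, 0.001, -0.001]
contact_force: [-0.0, 0.2, -0.4]
gripper_width: 78.1
grasp_force: 0.0
clock: 7.2
position: [573.9, 32.3, 229.3]
ee_rot: [-0.572, 0.821, 0.001, -0.001]
contact_force: [-0.3, 0.2, 0.1]
gripper_width: 78.1
grasp_force: 0.0
t 7.2 pos [573.9  32.3 229.3] box [ 39.7 -92.8] w 78.1 front/rear faces 0.6 78.8 tip z 239.6 tool y deg 159.73 zaxis [-0.003 -0.    -1.   ] F [-0.3  0.2  0.1]
```

View pics/c5.png

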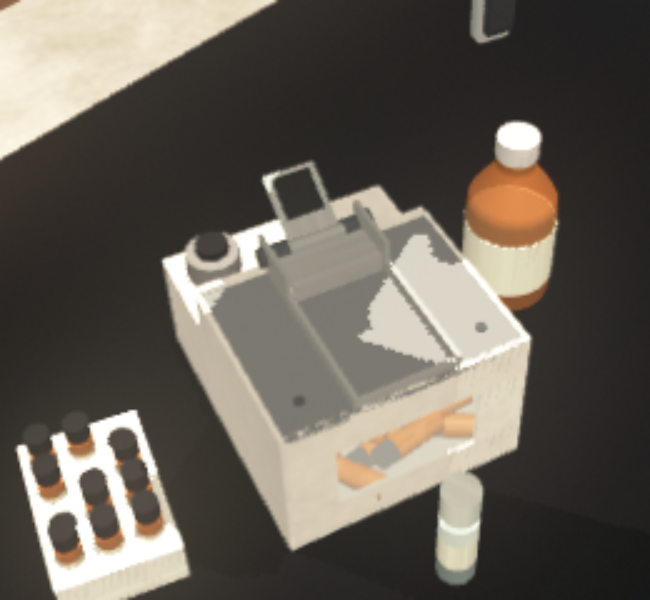

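The flap is shut, the ledge is empty, and the rack, bottle and headspace vial are where they were. The robot is clear of everything.

```bash
python3 -m jog '[[[0,0,0],[0,0,0],-0.83],[[0,0,0],[0,0,0],-0.83],[[0,0,0],[0,0,0],-0.83],[[0,0,0],[0,0,0],-0.83],[[0,0,0],[0,0,0],-0.83]]'; python3 -c "from bench import *; print(job_done())"
```

```text
clock: 7.75
position: [574.6, 31.8, 230.9]
ee_rot: [-0.571, 0.821, -0.0, 0.0]
contact_force: [-0.4, 0.3, 0.4]
gripper_width: 78.2
grasp_force: 0.0
the job is handed in; nothing more can be done
None
```

I pushed the vial under the held-open flap into the waste box, let the flap shut and handed the job in at 7.75 s; the last picture shows the ledge empty, the flap shut and nothing else moved, but no verdict was returned.

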